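# Switch the tester's load-range selector to cubes and zero it

### The arm

A 7-joint arm with a two-finger parallel gripper is mounted at the origin on the work surface. World frame = base frame: x ahead of the robot, y to its left, z up, the work surface at z = 0. Lengths are in m, angles in rad, forces in N, time in s.
With the tool pointing down it reaches from about 0.425 to 0.95 m from the base axis. Payload 4.7 kg.
Tool frame: the origin (TCP) lies on the centre line of the jaws, within the pads' length; the fingertips stand 8 mm ahead of it and the grasp point (between the pads) lies 11 mm behind it; y points along the fingers, x is the direction in which the jaws open and shut, and the axes are right-handed (so a half turn about y gives the same grasp; the last joint's range is limited). The gripper opens to 87 mm and grips with 3 to 60 N. Pads are 19 mm wide; open, the fingers measure 117 mm over their backs; the gripper's body (75 mm by 190 mm) begins 51 mm behind the grasp point.
Start: joints at [1.311, 0.469, -0.049, 1.532, 0.024, 1.141, -0.082], TCP at [0.154, -0.657, 0.231] pointing down, gripper open.
Joint ranges: [-2.59, 2.59], [-0.33, 1.99], [-1.39, 1.29], [0.1, 2.45], [-1.04, 4.18], [0.21, 1.99], [-2.66, 2.66]. Speed limits (rad/s): [2.57, 2.57, 3.14, 3.14, 3.14, 3.14, 3.14].

### API

Orientations are given as a 3x3 rotation matrix whose columns are the frame's x, y, z axes.
In Python, from plant import env gives the robot as it stands. The module is installed in compiled form; this text tells all that it offers.
- The arm moves only by the shell command python3 -m jog 'ROWS' [FORCE]. ROWS is JSON, a list of rows, each an object with "xyz": the shift along the tool's x, y, z in mm, a list of three; "twist": the turn, a rotation vector about the tool's x, y, z in rad, a list of three; "grip": the opening in per cent of the stroke, from 0 (shut) to 100 (fully open). In form: [{"xyz": [x, y, z], "twist": [rx, ry, rz], "grip": grip}, ...]. A call has 1 to 8 rows; each row is the pose to reach, as a shift and turn from the pose commanded when the call began, along the tool's axes at that moment; what a row does not reach only later rows make up. A row lasts 1/12 s, in which the tool goes at most 41.7 mm and 7.16 degrees, less where a joint would pass 70% of its speed; a pose out of reach is approached as far as the arm can. A call with a gripper value outside its range is refused whole. The fingers move at their own pace and stop on an object; FORCE is the grip in N (left out, the last holds). Time passes only in rows, so rows that repeat a pose let the fingers close. It gives the time, the measured TCP pose, the force and the opening at its end, in the units of the state.
- env.get_state(): the state, without advancing time (a new reading comes with each control period).
- env.capture(name): name is "scene" or "top" or "wrist"; returns a dict with "img" (400x640x3 uint8, red, green, blue), "mtx" (3x3 intrinsics, pixels), "k1" (the pictures are not rectified: a ray, as slopes to the right and down, at radius r is drawn at 1 + k1 r^2 times it, then the intrinsics apply), "rvec" (rotation vector, rad) and "tvec" (3), from world to camera coordinates, as OpenCV has them; the wrist camera has in their place "T_tool_cam" (4x4, takes a point from camera to tool coordinates, whose origin is the TCP and whose axes are the tool frame's). Camera axes: x right, y down, z forward; pixel columns grow to the right and rows downward; lengths in m; the calibration is good to about 2 mm. A picture is of the moment at which its call begins: read the wrist's pose just before it. There is no depth.
- env.finish_job(): hands the job in, once; it reports no verdict.
The state is a dict: "time_s": time; "joint_pos": joint angles; "qvel": joint speeds; "joint_efforts": joint torques, N m; "tool_pos": TCP position; "tcp_rot": TCP orientation; "contact_force": force on the tool from outside, world axes, zero at the start; "ft_torque": the same for the moment, N m; "gripper_width": finger opening in m.
Only numpy, scipy, OpenCV 4.12 (cv2) and the standard library are available. Lean on these libraries where they do the work, as an engineer would, in place of code of your own. Each camera call takes 0.05 s, during which the arm holds its last target. There are 200 camera calls.

### The job

The next specimens are cubes: pull the sprung range selector on the control box up out of its middle (locked) notch, turn it to the side marked with the raised square and let it drop fully home into the notch there. The notch is not exactly at the mark, so feel for it and do not force or lean on the knob against its collar; then press the zero key fully down, let it come back up, and let go of everything. Leave the other things on the bench where they are.

Things in the scene. Friction and masses are not known exactly. Their poses are not given: they have to be found in the camera images.
- control_box: Grey fixed box, 200 (x) by 240 (y) by 85 mm high, dark flat top; origin at the centre of its underside, z up, yaw within 0.25 rad of the bench's x. The selector stands upright on the middle of its top: the knob's axis is the vertical line through this origin.
- collar_centre (a point): On the knob's axis, level with the top of the fixed steel collar round it (68 mm across, 14 mm high). Seen from here it has three notches: a wide one towards the box's +x (0.19 rad of play each way) and narrow ones about 1 rad left and right. The collar (not the marks) is fitted up to 0.17 rad out of true, so a narrow notch is up to 0.17 rad from its mark's direction.
- collar_underside (a point): On the knob's axis at the collar's underside, on the box top. The notches are 9 mm deep, square-edged; a narrow one leaves the nose 1 mm (0.036 rad) of play each way, so it must be found by feel. Pressing the nose down or sideways on the collar with more than 30 N counts as forcing it; the collar never moves.
- selector: Black selector knob. Origin on its axis, at the box top when home; x along the nose (steel bar 6 mm wide, reaching 46 mm from the axis), z up. Starts in the middle notch. Grip: upright bar 16 mm thick (y), 50 long (x), from 24 to 58 mm above the origin, on a hub 34 mm across. Home, the nose's underside is 8 mm below the collar's top. Turn limited to 1.35 rad each way from the box's +x.
- selector_grip (a point): Point on the knob's axis inside the grip bar, 44 mm above the selector's origin (14 mm below the top of the bar): where to grip, fingers closing across the bar's 16 mm.
- selector_pointer (a point): Point moving with the knob, 68 mm from its axis in the direction of the nose (22 mm beyond the nose's end), to compare with the marks.
- selector_lift (a joint): How far the knob is pulled out along its axis (upward), m: 0 fully home in a notch, 0.008 with the nose resting on the collar, 0.018 at most. A spring draws it home with about 5.5 N at 0, 7.5 N at 0.008 and 10 N at 0.018, plus its weight of 1.3 N.
- mark_cube: Raised aluminium SQUARE, 22 by 22 by 2 mm, on the box top 68 mm from the knob's axis, 1 rad to the left or the right of the box's +x (the side varies): the cube position. Origin at the centre of its underside.
- mark_prism: Raised aluminium BAR, 11 by 44 by 2 mm, at the same place on the other side: the position for prisms, not wanted.
- zero_key_top (a point): Centre of the top of the round black push key, 32 mm across, in its own small fixed housing standing alone on the bench, to the left or right of the control box.
- zero_key (a joint): How far the key is pressed, m: 0 up, 0.006 fully down (takes 5 N; springs back). More than 0.0045 counts as pressed.
- mould: Bystander: open steel cube mould, 80 by 80 by 50 mm, on the other side of the control box from the key. Origin under its centre.
- weight: Bystander: small brass weight, 28 mm across, 29 mm high, standing on the control box, along its robot-side edge. Origin under its centre.
- bottle: Bystander: water bottle, 64 mm across, 210 mm high. Origin under its centre.
- brush: Bystander: brush lying beyond the box. Origin under its middle.
- specimen: Bystander: mortar prism 160 by 40 by 40 mm. Origin under its centre.
- specimen2: Bystander: mortar cube 70 mm. Origin under its centre.
- pen: Bystander: black pen, 130 mm long, 12 mm thick. Origin under its middle.
Mind the look-alikes: they are no part of the job. Leave any blue or purple look-alike of the part that bears zero_key_top alone.

How it is judged:
On the way, in this order (a step that is already met when the one before it is completed fails the run):
1. the selector is pulled up clear of the collar, out of the middle notch (value of joint selector_lift above 0.0083 m), for 0.1 s.
2. the selector has dropped home in the notch beside the square mark (value of joint selector_lift below 0.002 m and horizontal distance between selector_pointer and mark_cube below 0.018 m), for 0.2 s.
3. the zero key is pressed while the selector is home (all of step 2 and value of joint zero_key above 0.0045 m), for 0.02 s.
At the end, for the whole second after the job is handed in: The selector is fully home (pulled out less than 2 mm) with its pointer point within 18 mm of the centre of the square mark and at rest, the zero key has come back up (pressed less than 1.5 mm), and the robot lets go of everything (all of step 2 and value of joint zero_key below 0.0015 m and angular speed of selector below 0.1 rad/s); the robot touches nothing.
It fails at once if the knob is forced or leaned on against its collar with more than 30 N (contact force between selector and control_box above 30 N).
It fails at once if another thing on the bench is moved more than 30 mm (distance of any of mould, weight, bottle, brush, specimen, specimen2, pen from where it was at the start of the episode above 0.03 m).
It also fails if it takes over 58 s, if anything falls off the work surface, if the arm or the gripper's body presses on something with over 40 N, if the wrist force passes 120 N, or if a joint passes its speed limit or range.

## Working session

There is one attempt and no reset: what is moved stays moved. The work goes in short steps, Python scripts to look and compute and a shell command to move; the robot and the scene stay as the last step left them, time stands still between calls to the robot, and variables do not carry over. Pictures are saved under pics/ and viewed, about 8 in all and at most 12, crops included, and the job is handed in when it is done.

```bash
mkdir -p pics; python3 - <<'E'
from plant import env
import cv2,pickle,numpy as np
s=env.get_state();print(s['time_s'],s['tool_pos'],s['tcp_rot'],s['contact_force'],s['gripper_width'])
d={}
for n in('scene','top'):
    c=env.capture(n);d[n]=c;cv2.imwrite(f'pics/{n}0.png',c['img'][:,:,::-1]);print(n,c['mtx'],c['k1'],c['rvec'],c['tvec'])
pickle.dump(d,open('cap0.pkl','wb'))
E
```

```text
0.0 [ 0.1542833  -0.65653348  0.22950003] [[ 2.28797412e-01 -5.34281539e-04  9.73473913e-01]
 [-9.73472107e-01  1.87696403e-03  2.28798018e-01]
 [-1.94941808e-03 -9.99998096e-01 -9.06636633e-05]] [ 0.40061655  0.53295999 -0.03435538] 0.08715380912770315
scene [[432.18918903   0.         316.16031405]
 [  0.         432.18918903 201.76806596]
 [  0.           0.           1.        ]] -0.007882846690743356 [ 2.30087798  0.54562294 -0.2552836 ] [-0.51561423 -0.15315776  1.56879925]
top [[394.56856823   0.         314.652758  ]
 [  0.         394.56856823 199.13840518]
 [  0.           0.           1.        ]] -0.009595727579531194 [ 2.16388634 -2.21518742  0.04478516] [-0.04380622  0.6207716   1.23330104]
```

View pics/top0.png

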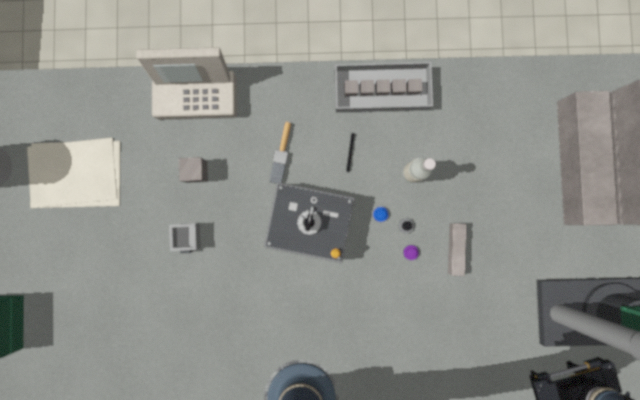

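View pics/scene0.png

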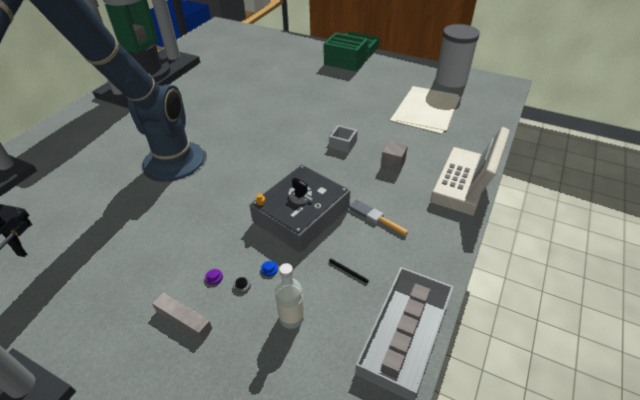

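Top view: the control box has its knob at (309,222). The square mark is at (293,206), on the +y/left side, and the bar mark at (331,214). There are three key candidates: blue (381,214), black (407,226) and purple (411,252). The black one fits the description. I'll confirm it in an enlarged crop.

```bash
cat > h.py <<'E'
import numpy as np,cv2
from plant import env
def ray(c,uv):
    p=np.array([[uv]],float);k=np.array([c['k1'],0,0,0,0.])
    d=np.r_[cv2.undistortPoints(p,c['mtx'],k)[0,0],1]
    if 'rvec' in c:
        R=cv2.Rodrigues(np.array(c['rvec'],float))[0];return -R.T@np.ravel(c['tvec']),R.T@d
    T=c['Tw'];return T[:3,3],T[:3,:3]@d
def onz(c,uv,z):
    o,d=ray(c,uv);return o+d*(z-o[2])/d[2]
def wrist():
    s=env.get_state();T=np.eye(4);T[:3,:3]=s['tcp_rot'];T[:3,3]=s['tool_pos']
    c=env.capture('wrist');c['Tw']=T@c['T_tool_cam'];return c,s
E
python3 - <<'E'
import pickle,cv2,numpy as np
from h import onz
d=pickle.load(open('cap0.pkl','rb'));c=d['top'];s=d['scene']
a=cv2.resize(c['img'][178:268,262:422],None,fx=5,fy=5,interpolation=cv2.INTER_CUBIC)
b=cv2.resize(s['img'][160:300,200:360],None,fx=4,fy=4,interpolation=cv2.INTER_CUBIC)
cv2.imwrite('pics/ct.png',a[:,:,::-1]);cv2.imwrite('pics/cs.png',b[:,:,::-1])
for n,uv,z in[('sq',(293,206),.087),('bar',(331,214),.087),('key',(407,226),.03),('collar',(309,222),.099),('ring',(313,200),.087)]:print(n,onz(c,uv,z))
E
```

```text
sq [0.59689674 0.00600144 0.087     ]
bar [ 0.57040227 -0.10673041  0.087     ]
key [ 0.52832843 -0.34388741  0.03      ]
collar [ 0.54819893 -0.04099625  0.099     ]
ring [ 0.61340635 -0.05409058  0.087     ]
```

View pics/ct.png

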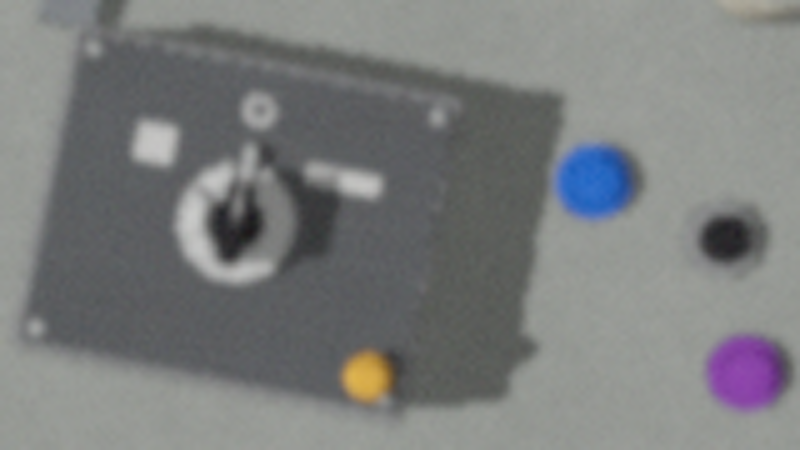

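View pics/cs.png

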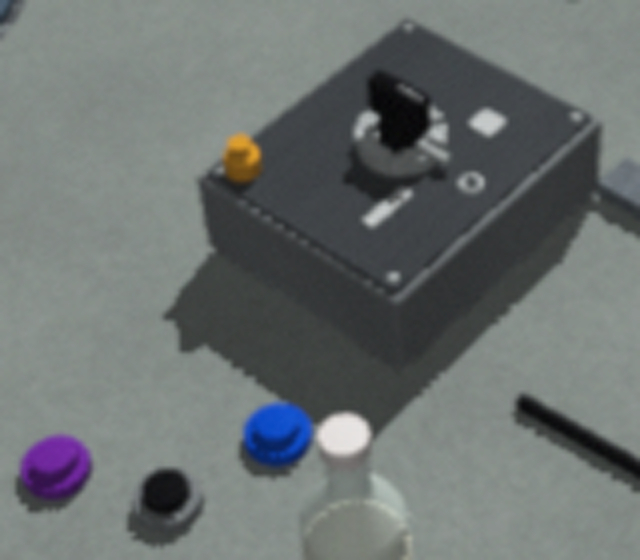

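```bash
python3 - <<'E'
import pickle,numpy as np
from h import onz,ray
d=pickle.load(open('cap0.pkl','rb'));t=d['top'];s=d['scene']
T=lambda u,v:(262+u/5-.4,178+v/5-.4)
S=lambda u,v:(200+u/4-.375,160+v/4-.375)
P={}
for n,uv,z in[('sq',(155,142),.087),('bar',(343,180),.087),('ring',(260,110),.086),('collar',(237,222),.099)]:
    P[n]=onz(t,T(*uv),z)[:2];print(n,'top',P[n])
for n,uv,z in[('sq',(488,122),.087),('bar',(387,208),.087),('ring',(471,182),.086)]:
    print(n,'scene',onz(s,S(*uv),z)[:2])
c=[onz(t,T(*q),.086)[:2] for q in[(94,48),(437,117),(35,327)]];print('ctr screws',(c[1]+c[2])/2)
e=c[0]-c[2];print('yaw screws',np.arctan2(e[1],e[0]))
m=P['sq']-P['bar'];yaw=np.arctan2(-m[0],m[1]);print('yaw marks',yaw,np.linalg.norm(m),'exp',2*.068*np.sin(1))
print('ctr marks',(P['sq']+P['bar'])/2-.068*np.cos(1)*np.array([np.cos(yaw),np.sin(yaw)]))
r=P['ring']-P['collar'];print('yaw ring',np.arctan2(r[1],r[0]))
def tri(a,b):
    (o1,d1),(o2,d2)=a,b;x=np.linalg.lstsq(np.c_[d1,-d2],o2-o1,rcond=None)[0];p,q=o1+d1*x[0],o2+d2*x[1];return (p+q)/2,np.linalg.norm(p-q)
print('key',tri(ray(t,T(726,238)),ray(s,S(166,488))))
E
```

```text
sq top [0.59692483 0.00719586]
bar top [ 0.57164805 -0.1043794 ]
ring top [ 0.61461014 -0.05589559]
collar top [ 0.54819893 -0.04099625]
sq scene [0.59688404 0.00662181]
bar scene [ 0.57202455 -0.10639368]
ring scene [ 0.61402439 -0.05532035]
ctr screws [ 0.54822168 -0.04023746]
yaw screws -0.22698530237499917
yaw marks -0.2227842036626091 0.11440260212979991 exp 0.11444005393387394
ctr marks [ 0.54845389 -0.0404741 ]
yaw ring -0.22069543456628513
key (array([ 0.53079766, -0.34539605,  0.02021536]), np.float64(0.000388550172468062))
```

The black key at (407,226) in the top view sits in its own grey housing, so it is the one; blue and purple are decoys. Now I move towards the box.

```bash
python3 -m jog '[{"xyz":[-510,0,525],"twist":[0,0.45,0],"grip":100},{"xyz":[-510,0,525],"twist":[0,0.45,0],"grip":100},{"xyz":[-510,0,525],"twist":[0,0.45,0],"grip":100},{"xyz":[-510,0,525],"twist":[0,0.45,0],"grip":100},{"xyz":[-510,0,525],"twist":[0,0.45,0],"grip":100},{"xyz":[-510,0,525],"twist":[0,0.45,0],"grip":100},{"xyz":[-510,0,525],"twist":[0,0.45,0],"grip":100},{"xyz":[-510,0,525],"twist":[0,0.45,0],"grip":100}]' 20
cat >> h.py <<'E'
def togo(x,y,z,ang):
    "tool-frame shift (mm) and twist for target TCP xyz, tool-x heading ang, pointing down"
    s=env.get_state();R=np.array(s['tcp_rot']);ca,sa=np.cos(ang),np.sin(ang)
    G=np.array([[ca,0,-sa],[sa,0,ca],[0,-1,0]])
    if np.dot(np.cross(G[:,0],G[:,1]),G[:,2])<0:G[:,2]*=-1
    print('t',s['time_s'],'pos',np.round(s['tool_pos'],4),'head',np.arctan2(R[1,0],R[0,0]).round(4),'F',np.round(s['contact_force'],2),'T',np.round(s['ft_torque'],3),'w',round(s['gripper_width'],4),'q',np.round(s['joint_pos'],2))
    print('xyz',np.round(R.T@(np.array([x,y,z])-s['tool_pos'])*1e3,1),'twist',cv2.Rodrigues(R.T@G)[0].ravel().round(3))
E
python3 -c "
from h import *
togo(.548,-.04,.24,-1.794)"
```

```text
time_s: 0.77
tool_pos: [0.3346, -0.3742, 0.2304]
tcp_rot: [[-0.218, -0.0, 0.976], [-0.976, 0.0, -0.218], [-0.0, -1.0, -0.0]]
contact_force: [1.2, 0.1, 0.4]
gripper_width: 0.0868
t 0.7667 pos [ 0.3346 -0.3742  0.2304] head -1.7901 F [1.22 0.1  0.38] T [ 0.016 -0.037 -0.002] w 0.0868 q [ 0.85  0.19 -0.11  1.93  0.02  1.02 -1.06]
xyz [-372.7   -9.7  135.6] twist [ 0.     0.004 -0.   ]
```

```bash
python3 -m jog '[{"xyz":[-370,-10,135],"twist":[0,0,0],"grip":100},{"xyz":[-370,-10,135],"twist":[0,0,0],"grip":100},{"xyz":[-370,-10,135],"twist":[0,0,0],"grip":100},{"xyz":[-370,-10,135],"twist":[0,0,0],"grip":100},{"xyz":[-370,-10,135],"twist":[0,0,0],"grip":100},{"xyz":[-370,-10,135],"twist":[0,0,0],"grip":100},{"xyz":[-370,-10,135],"twist":[0,0,0],"grip":100},{"xyz":[-370,-10,135],"twist":[0,0,0],"grip":100}]'
python3 -c "
from h import *
togo(.548,-.04,.24,-1.794)"
```

```text
time_s: 1.43
tool_pos: [0.514, -0.0938, 0.2389]
tcp_rot: [[-0.218, -0.0, 0.976], [-0.976, -0.0, -0.218], [0.0, -1.0, -0.0]]
contact_force: [0.4, -1.6, -0.3]
gripper_width: 0.0873
t 1.4333 pos [ 0.514  -0.0938  0.2389] head -1.7901 F [ 0.45 -1.62 -0.29] T [-0.055 -0.018 -0.009] w 0.0873 q [ 0.38  0.23 -0.33  1.87  0.09  1.06 -1.78]
xyz [-59.9  -1.1  21.4] twist [0.    0.004 0.   ]
```

```bash
python3 -m jog '[{"xyz":[-45,0,15],"twist":[0,0,0],"grip":50},{"xyz":[-45,0,15],"twist":[0,0,0],"grip":50},{"xyz":[-45,0,15],"twist":[0,0,0],"grip":50},{"xyz":[-45,0,15],"twist":[0,0,0],"grip":50}]'
python3 - <<'E'
from h import *
import pickle
c,s=wrist();pickle.dump(c,open('w1.pkl','wb'));cv2.imwrite('pics/w1.png',c['img'][:,:,::-1])
togo(.548,-.0405,.24,-1.794)
print(c['Tw'],c['mtx'])
def proj(c,p):
    M=np.linalg.inv(c['Tw']);q=M[:3,:3]@p+M[:3,3];return cv2.projectPoints(q.reshape(1,1,3),np.zeros(3),np.zeros(3),c['mtx'],np.array([c['k1'],0,0,0.]))[0].ravel().round(1)
for p in[(.5483,-.0405,.099),(.5969,.007,.087),(.5718,-.105,.087)]:print(proj(c,np.array(p)))
E
```

```text
time_s: 1.77
tool_pos: [0.5375, -0.0554, 0.2384]
tcp_rot: [[-0.217, -0.002, 0.976], [-0.976, -0.001, -0.217], [0.001, -1.0, -0.001]]
contact_force: [-0.4, 0.1, -0.5]
gripper_width: 0.0679
t 1.8167 pos [ 0.5372 -0.0566  0.2385] head -1.7919 F [ 0.48 -0.36  0.72] T [-0.033 -0.02  -0.015] w 0.0641 q [ 0.32  0.27 -0.35  1.83  0.1   1.07 -1.87]
xyz [-18.1  -1.6   7. ] twist [0.001 0.002 0.001]
[[-0.21633787 -0.93406094 -0.28412689  0.61639928]
 [-0.97631781  0.20733478  0.0617724  -0.0732184 ]
 [ 0.0012102   0.29076185 -0.95679469  0.39194666]
 [ 0.          0.          0.          1.        ]] [[327.869494     0.         319.99528008]
 [  0.         327.869494   199.45968989]
 [  0.           0.           1.        ]]
[300.9 183.4]
[239.4 141.2]
[363.6 141.4]
```

View pics/w1.png

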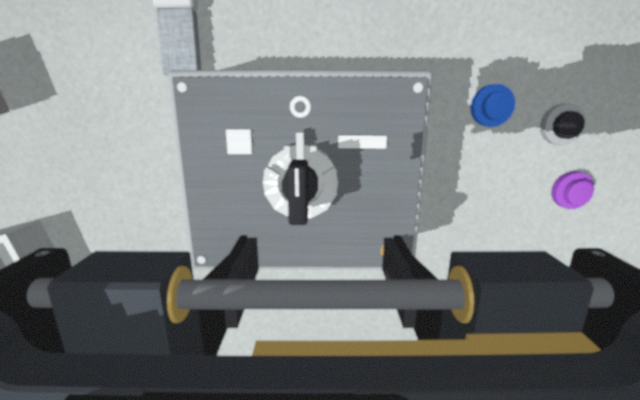

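Wrist view: collar centre at (300,183), square at (239,141), bar at (362,142), nose tip at (300,137). This agrees with the projections to within about 2 px. I'll enlarge the collar to look for the notch on the square's side.

```bash
python3 - <<'E'
from h import *
import pickle
c=pickle.load(open('w1.pkl','rb'))
u=cv2.resize(c['img'][125:235,240:360],None,fx=5,fy=5,interpolation=cv2.INTER_CUBIC)
cv2.imwrite('pics/w1c.png',u[:,:,::-1])
a=onz(c,(300,137),.093);ctr=np.array([.5483,-.0405]);v=a[:2]-ctr;print(a,np.arctan2(v[1],v[0]),np.linalg.norm(v))
E
```

```text
[ 0.58899767 -0.04905109  0.093     ] -0.20710005821390384 0.04158631427425837
```

View pics/w1c.png

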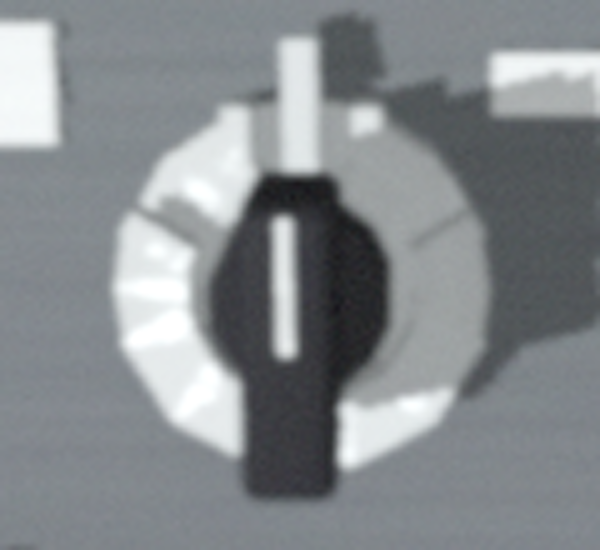

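```bash
python3 - <<'E'
from h import *
import pickle
c=pickle.load(open('w1.pkl','rb'));ctr=np.array([.5483,-.0405])
for n,(u,v) in dict(Lo=(135,208),Li=(195,243),Ro=(470,210),Ri=(415,246),wl=(250,110),wr=(352,130),cl=(113,290),cr=(490,290),sq=(22,83)).items():
    p=onz(c,(240+u/5-.4,125+v/5-.4),.099 if n!='sq' else .087)[:2];d=p-ctr;print(n,p.round(4),np.linalg.norm(d).round(4),np.arctan2(d[1],d[0]).round(3))
togo(.5483,-.0405,.24,-1.794)
E
```

```text
Lo [ 0.5707 -0.0139] 0.0348 0.872
Li [ 0.562  -0.0229] 0.0223 0.909
Ro [ 0.5571 -0.0731] 0.0338 -1.306
Ri [ 0.5528 -0.0619] 0.0219 -1.365
wl [ 0.5833 -0.0385] 0.0351 0.057
wr [ 0.5759 -0.0555] 0.0314 -0.497
cl [ 0.5568 -0.0059] 0.0356 1.331
cr [ 0.5417 -0.0736] 0.0338 -1.767
sq [0.596  0.0029] 0.0644 0.738
t 1.8167 pos [ 0.5372 -0.0566  0.2385] head -1.7919 F [ 0.48 -0.36  0.72] T [-0.033 -0.02  -0.015] w 0.0641 q [ 0.32  0.27 -0.35  1.83  0.1   1.07 -1.87]
xyz [-18.1  -1.6   7.3] twist [0.001 0.002 0.001]
```

Notch estimate is about 0.76 rad in world heading; the mark direction is 0.777, so the collar is nearly true. The nose starts near -0.21. Next I centre above the knob.

```bash
python3 -m jog '[{"xyz":[-18,20,7],"twist":[0,0,0],"grip":46},{"xyz":[-18,40,7],"twist":[0,0,0],"grip":46},{"xyz":[-18,60,7],"twist":[0,0,0],"grip":46},{"xyz":[-18,73,7],"twist":[0,0,0],"grip":46},{"xyz":[-18,73,7],"twist":[0,0,0],"grip":46},{"xyz":[-18,73,7],"twist":[0,0,0],"grip":46}]'
python3 -c "
from h import *
togo(.5487,-.0402,.120,-1.785)"
```

```text
time_s: 2.32
tool_pos: [0.5479, -0.041, 0.1657]
tcp_rot: [[-0.221, -0.002, 0.975], [-0.975, -0.001, -0.221], [0.001, -1.0, -0.001]]
contact_force: [0.6, 0.4, -0.3]
gripper_width: 0.0404
t 2.3167 pos [ 0.5479 -0.041   0.1657] head -1.7932 F [ 0.57  0.39 -0.26] T [ 0.057  0.02  -0.047] w 0.0404 q [ 0.28  0.36 -0.35  1.89  0.15  0.92 -1.94]
xyz [-1.  45.7  0.7] twist [ 0.001 -0.008  0.001]
```

```bash
python3 -m jog '[{"xyz":[-1,15,1],"twist":[0,-0.008,0],"grip":46},{"xyz":[-1,30,1],"twist":[0,-0.008,0],"grip":40},{"xyz":[-1,46,1],"twist":[0,-0.008,0],"grip":30},{"xyz":[-1,46,1],"twist":[0,-0.008,0],"grip":25},{"xyz":[-1,46,1],"twist":[0,-0.008,0],"grip":10},{"xyz":[-1,46,1],"twist":[0,-0.008,0],"grip":10},{"xyz":[-1,46,1],"twist":[0,-0.008,0],"grip":10},{"xyz":[-1,46,1],"twist":[0,-0.008,0],"grip":10}]' 25
python3 -c "
from h import *
togo(.5487,-.0402,.120,-1.785)"
```

```text
time_s: 2.98
tool_pos: [0.5508, -0.0393, 0.1215]
tcp_rot: [[-0.211, 0.002, 0.978], [-0.978, -0.002, -0.211], [0.001, -1.0, 0.003]]
contact_force: [-1.1, -3.2, 3.9]
gripper_width: 0.0158
t 2.9833 pos [ 0.5508 -0.0393  0.1215] head -1.7829 F [-1.07 -3.21  3.91] T [-0.566  0.229  0.021] w 0.0158 q [ 0.26  0.42 -0.34  1.92  0.18  0.83 -1.96]
xyz [ 1.3  1.5 -1.9] twist [-0.003  0.002  0.001]
```

```bash
python3 -m jog '[{"xyz":[0,-5,0],"twist":[0,0,0],"grip":10},{"xyz":[0,-10,0],"twist":[0,0,0],"grip":10},{"xyz":[0,-14,0],"twist":[0,0,0],"grip":10},{"xyz":[0,-14,0],"twist":[0,0,0],"grip":10},{"xyz":[0,-14,0],"twist":[0,0,0],"grip":10}]' 35
python3 -c "
from h import *
togo(.5487,-.0402,.134,-1.785)"
```

```text
time_s: 3.4
tool_pos: [0.5506, -0.0392, 0.1337]
tcp_rot: [[-0.21, 0.002, 0.978], [-0.978, -0.001, -0.21], [0.001, -1.0, 0.002]]
contact_force: [4.1, -4.0, -10.3]
gripper_width: 0.0156
t 3.4 pos [ 0.5506 -0.0392  0.1337] head -1.7826 F [  4.06  -3.96 -10.25] T [-0.815 -1.107 -0.022] w 0.0156 q [ 0.26  0.4  -0.34  1.91  0.18  0.86 -1.95]
xyz [ 1.3 -0.3 -1.7] twist [-0.002  0.002  0.001]
```

```bash
python3 -m jog '[{"xyz":[-0.2,0,0],"twist":[0,-0.12,0],"grip":10},{"xyz":[-0.4,0,-0.1],"twist":[0,-0.24,0],"grip":10},{"xyz":[-0.6,0,-0.2],"twist":[0,-0.36,0],"grip":10},{"xyz":[-0.8,0,-0.3],"twist":[0,-0.48,0],"grip":10},{"xyz":[-1,0,-0.4],"twist":[0,-0.6,0],"grip":10},{"xyz":[-1.2,0,-0.5],"twist":[0,-0.72,0],"grip":10},{"xyz":[-1.4,0,-0.6],"twist":[0,-0.84,0],"grip":10},{"xyz":[-1.4,0,-0.6],"twist":[0,-0.84,0],"grip":10}]'
python3 -c "
from h import *
togo(.5487,-.0402,.134,-0.811)"
```

```text
time_s: 4.07
tool_pos: [0.55, -0.0369, 0.1334]
tcp_rot: [[0.59, 0.001, 0.808], [-0.808, 0.001, 0.59], [-0.0, -1.0, 0.001]]
contact_force: [3.7, -2.3, -10.5]
gripper_width: 0.0155
t 4.0667 pos [ 0.55   -0.0369  0.1334] head -0.9401 F [  3.69  -2.26 -10.52] T [-0.398 -1.112 -0.04 ] w 0.0155 q [ 0.41  0.43 -0.53  1.91  0.28  0.88 -1.21]
xyz [ 1.9 -0.6 -3. ] twist [-0.001 -0.129 -0.   ]
```

```bash
python3 -m jog '[{"xyz":[0.6,0,0],"twist":[0,-0.06,0],"grip":10},{"xyz":[1,1,-0.3],"twist":[0,-0.13,0],"grip":10},{"xyz":[1,2,-0.3],"twist":[0,-0.13,0],"grip":10},{"xyz":[1,3,-0.3],"twist":[0,-0.13,0],"grip":10},{"xyz":[1,3,-0.3],"twist":[0,-0.13,0],"grip":10},{"xyz":[1,3,-0.3],"twist":[0,-0.13,0],"grip":10}]'
python3 -c "
from h import *
togo(.5487,-.0402,.134,-0.811)"
```

```text
time_s: 4.57
tool_pos: [0.5498, -0.0368, 0.1309]
tcp_rot: [[0.687, -0.0, 0.727], [-0.727, 0.001, 0.687], [-0.001, -1.0, 0.0]]
contact_force: [1.9, 1.5, -8.6]
gripper_width: 0.0158
t 4.5667 pos [ 0.5498 -0.0368  0.1309] head -0.8133 F [ 1.94  1.53 -8.61] T [ 0.507 -0.637 -0.038] w 0.0158 q [ 0.43  0.44 -0.56  1.91  0.3   0.88 -1.1 ]
xyz [ 1.7 -3.1 -3.2] twist [-0.    -0.002 -0.001]
```

```bash
for i in 1 2 3; do :; done; python3 -m jog '[{"xyz":[0,0.5,0],"twist":[0,0,0],"grip":10},{"xyz":[0,1,0],"twist":[0,0,0],"grip":10},{"xyz":[0,1.5,0],"twist":[0,0,0],"grip":10},{"xyz":[0,1.5,0],"twist":[0,0,0],"grip":10}]'; python3 -m jog '[{"xyz":[0,0.5,0],"twist":[0,0,0],"grip":10},{"xyz":[0,0.5,0],"twist":[0,0,0],"grip":10},{"xyz":[0,0.5,0],"twist":[0,0,0],"grip":10}]'
```

```text
time_s: 4.9
tool_pos: [0.5498, -0.0368, 0.1294]
tcp_rot: [[0.688, -0.0, 0.726], [-0.726, 0.001, 0.688], [-0.001, -1.0, 0.0]]
contact_force: [2.8, 3.7, -8.1]
gripper_width: 0.0153
time_s: 5.15
tool_pos: [0.5499, -0.0368, 0.129]
tcp_rot: [[0.688, -0.0, 0.725], [-0.725, 0.001, 0.688], [-0.001, -1.0, 0.0]]
contact_force: [1.2, 4.3, -8.1]
gripper_width: 0.0157
```

```bash
python3 -m jog '[{"xyz":[0,0.5,0],"twist":[0,0,0],"grip":10},{"xyz":[0,0.5,0],"twist":[0,0,0],"grip":10},{"xyz":[0,0.5,0],"twist":[0,0,0],"grip":10}]' | egrep 'pos|force';python3 -m jog '[{"xyz":[0,0.5,0],"twist":[0,0,0],"grip":10},{"xyz":[0,0.5,0],"twist":[0,0,0],"grip":10},{"xyz":[0,0.5,0],"twist":[0,0,0],"grip":10}]'| egrep 'pos|force'
```

```text
tool_pos: [0.5499, -0.0368, 0.1285]
contact_force: [1.5, 6.2, -7.6]
tool_pos: [0.5498, -0.0368, 0.128]
contact_force: [1.0, 4.8, -7.8]
```

```bash
python3 -m jog '[{"xyz":[0,0.5,0],"twist":[0,0,0],"grip":10},{"xyz":[0,0.5,0],"twist":[0,0,0],"grip":10},{"xyz":[0,0.5,0],"twist":[0,0,0],"grip":10}]' | egrep 'pos|force';python3 -m jog '[{"xyz":[0,0.5,0],"twist":[0,0,0],"grip":10},{"xyz":[0,0.5,0],"twist":[0,0,0],"grip":10},{"xyz":[0,0.5,0],"twist":[0,0,0],"grip":10}]'
python3 -c "
from h import *
togo(.5487,-.0402,.134,-0.811)"
```

```text
tool_pos: [0.5498, -0.0368, 0.1275]
contact_force: [1.1, 4.6, -7.6]
time_s: 6.15
tool_pos: [0.5498, -0.0368, 0.1271]
tcp_rot: [[0.688, -0.0, 0.725], [-0.725, 0.001, 0.688], [-0.001, -1.0, 0.0]]
contact_force: [1.3, 5.6, -7.6]
gripper_width: 0.0163
t 6.15 pos [ 0.5498 -0.0368  0.1271] head -0.8115 F [ 1.29  5.56 -7.65] T [ 1.308 -0.296  0.   ] w 0.0163 q [ 0.43  0.44 -0.56  1.91  0.3   0.87 -1.1 ]
xyz [ 1.7 -6.9 -3.2] twist [-0.    -0.    -0.001]
```

Force follows the spring with no contact, so the nose is already inside the notch. I continue down.

```bash
python3 -m jog '[{"xyz":[0,0.5,0],"twist":[0,0,0],"grip":10},{"xyz":[0,1,0],"twist":[0,0,0],"grip":10},{"xyz":[0,1.5,0],"twist":[0,0,0],"grip":10},{"xyz":[0,1.5,0],"twist":[0,0,0],"grip":10}]' | egrep 'pos|force';python3 -m jog '[{"xyz":[0,0.5,0],"twist":[0,0,0],"grip":10},{"xyz":[0,1,0],"twist":[0,0,0],"grip":10},{"xyz":[0,1.5,0],"twist":[0,0,0],"grip":10},{"xyz":[0,1.5,0],"twist":[0,0,0],"grip":10}]'| egrep 'pos|force'
python3 -m jog '[{"xyz":[0,0.5,0],"twist":[0,0,0],"grip":10},{"xyz":[0,1,0],"twist":[0,0,0],"grip":10},{"xyz":[0,1,0],"twist":[0,0,0],"grip":10}]'| egrep 'pos|force'
```

```text
tool_pos: [0.5499, -0.0368, 0.1257]
contact_force: [0.9, 4.5, -6.5]
tool_pos: [0.5499, -0.0368, 0.1242]
contact_force: [1.0, 4.6, -6.2]
tool_pos: [0.5499, -0.0368, 0.1233]
contact_force: [0.6, 5.3, -6.4]
```

```bash
python3 -m jog '[{"xyz":[0,0.5,0],"twist":[0,0,0],"grip":10},{"xyz":[0,1,0],"twist":[0,0,0],"grip":10},{"xyz":[0,1,0],"twist":[0,0,0],"grip":10}]'| egrep 'pos|force'
python3 -m jog '[{"xyz":[0,0,0],"twist":[0,0,0],"grip":25},{"xyz":[0,0,0],"twist":[0,0,0],"grip":45},{"xyz":[0,0,0],"twist":[0,0,0],"grip":45},{"xyz":[0,0,0],"twist":[0,0,0],"grip":45},{"xyz":[0,0,0],"twist":[0,0,0],"grip":45}]'
python3 - <<'E'
from h import *
togo(.5477,-.0386,.24,-0.811)
E
```

```text
tool_pos: [0.5498, -0.0368, 0.1223]
contact_force: [0.5, 5.8, -4.9]
time_s: 7.73
tool_pos: [0.5505, -0.0385, 0.1226]
tcp_rot: [[0.687, 0.001, 0.726], [-0.726, -0.001, 0.687], [0.002, -1.0, -0.0]]
contact_force: [-0.1, -0.0, 0.0]
gripper_width: 0.0367
t 7.7333 pos [ 0.5505 -0.0385  0.1226] head -0.8129 F [-0.13 -0.02  0.  ] T [-0.047 -0.082  0.009] w 0.0367 q [ 0.43  0.45 -0.56  1.91  0.31  0.86 -1.1 ]
xyz [  -1.7 -117.5   -2.1] twist [ 0.    -0.002  0.002]
```

Raise the tool and look.

```bash
python3 -m jog '[{"xyz":[0,-20,0],"twist":[0,0,0],"grip":45},{"xyz":[0,-50,0],"twist":[0,0,0],"grip":45},{"xyz":[0,-90,0],"twist":[0,0,0],"grip":45},{"xyz":[0,-117,0],"twist":[0,0,0],"grip":45},{"xyz":[0,-117,0],"twist":[0,0,0],"grip":45},{"xyz":[0,-117,0],"twist":[0,0,0],"grip":45}]'>/dev/null
python3 - <<'E'
from h import *
import pickle
c,s=wrist();pickle.dump(c,open('w2.pkl','wb'))
M=np.linalg.inv(c['Tw']);q=M[:3,:3]@np.array([.548,-.04,.099])+M[:3,3];u=cv2.projectPoints(q.reshape(1,1,3),np.zeros(3),np.zeros(3),c['mtx'],np.array([c['k1'],0,0,0.]))[0].ravel().astype(int);print(u)
x0,y0=max(u[0]-75,0),max(u[1]-75,0)
print(x0,y0);cv2.imwrite('pics/w2c.png',cv2.resize(c['img'][y0:y0+120,x0:x0+150],None,fx=5,fy=5,interpolation=cv2.INTER_CUBIC)[:,:,::-1])
d=pickle.load(open('cap0.pkl','rb'))
print('bottle',onz(d['top'],(412,175),0.05),'blue',onz(d['top'],(381,214),.02),'purple',onz(d['top'],(411,252),.02))
togo(.5308,-.3454,.15,-1.79)
E
```

```text
[317 193]
242 118
bottle [ 0.68514674 -0.36037158  0.05      ] blue [ 0.56763502 -0.26583948  0.02      ] purple [ 0.44673533 -0.35576053  0.02      ]
t 8.2833 pos [ 0.5499 -0.0381  0.2392] head -0.8125 F [ 0.4  -0.03 -0.47] T [-0.071 -0.052  0.017] w 0.0392 q [ 0.48  0.32 -0.61  1.79  0.2   1.09 -1.01]
xyz [ 209.8   89.5 -225.2] twist [-0.     0.977  0.001]
```

View pics/w2c.png

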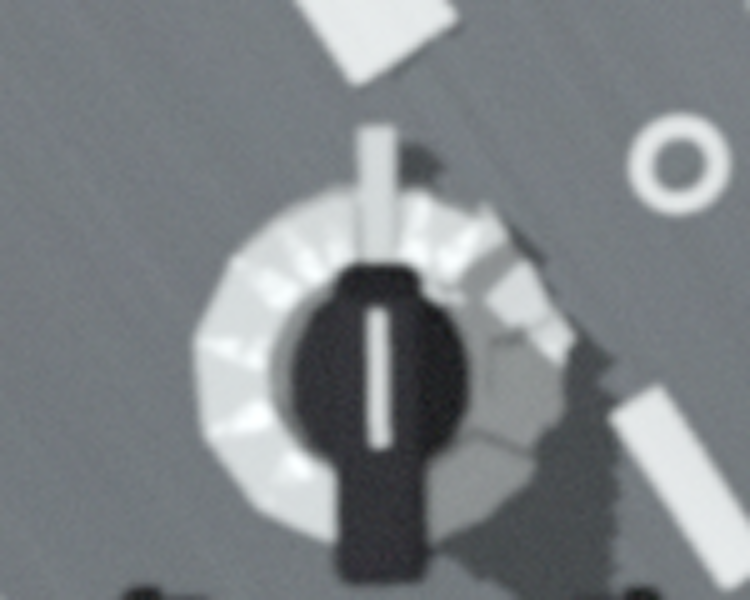

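Selector crop: nose tip at (377,125) is seated in the notch, pointing at the square at (378,30). Its length and shadow match the home position at the start. On to the key.

```bash
python3 -m jog '[{"xyz":[210,0,-225],"twist":[0,0.97,0],"grip":0},{"xyz":[210,0,-225],"twist":[0,0.97,0],"grip":0},{"xyz":[210,0,-225],"twist":[0,0.97,0],"grip":0},{"xyz":[210,0,-225],"twist":[0,0.97,0],"grip":0},{"xyz":[210,0,-225],"twist":[0,0.97,0],"grip":0},{"xyz":[210,0,-225],"twist":[0,0.97,0],"grip":0},{"xyz":[210,0,-225],"twist":[0,0.97,0],"grip":0},{"xyz":[210,0,-225],"twist":[0,0.97,0],"grip":0}]' >/dev/null
python3 -m jog '[{"xyz":[0,0,0],"twist":[0,0,0],"grip":0},{"xyz":[0,0,0],"twist":[0,0,0],"grip":0},{"xyz":[0,0,0],"twist":[0,0,0],"grip":0}]' >/dev/null
python3 - <<'E'
from h import *
import pickle
togo(.5308,-.3454,.07,-1.79)
c,s=wrist();M=np.linalg.inv(c['Tw']);q=M[:3,:3]@np.array([.5308,-.3454,.0202])+M[:3,3];u=cv2.projectPoints(q.reshape(1,1,3),np.zeros(3),np.zeros(3),c['mtx'],np.array([c['k1'],0,0,0.]))[0].ravel();print(u)
m=(c['img'].max(2)<60).astype(np.uint8)
n,l,st,ce=cv2.connectedComponentsWithStats(m)
for i in range(1,n):
    if st[i,4]>60 and np.linalg.norm(ce[i]-u)<60:print(st[i],ce[i],onz(c,ce[i],.0202))
x0,y0=int(u[0]-75),int(u[1]-60);cv2.imwrite('pics/w3c.png',cv2.resize(c['img'][y0:y0+120,x0:x0+150],None,fx=5,fy=5,interpolation=cv2.INTER_CUBIC)[:,:,::-1]);print(x0,y0)
E
```

```text
t 9.2 pos [ 0.5311 -0.343   0.2376] head -1.7792 F [ 0.31  0.88 -0.19] T [ 0.033 -0.014  0.   ] w 0.0002 q [ 0.72  0.41 -0.29  1.62  0.13  1.13 -1.38]
xyz [  2.7 167.5   0.6] twist [ 0.002  0.011 -0.002]
[321.96250709 172.74751023]
[312 160  22  24 347] [323.11527378 172.38904899] [ 0.53093945 -0.34678755  0.0202    ]
246 112
```

View pics/w3c.png

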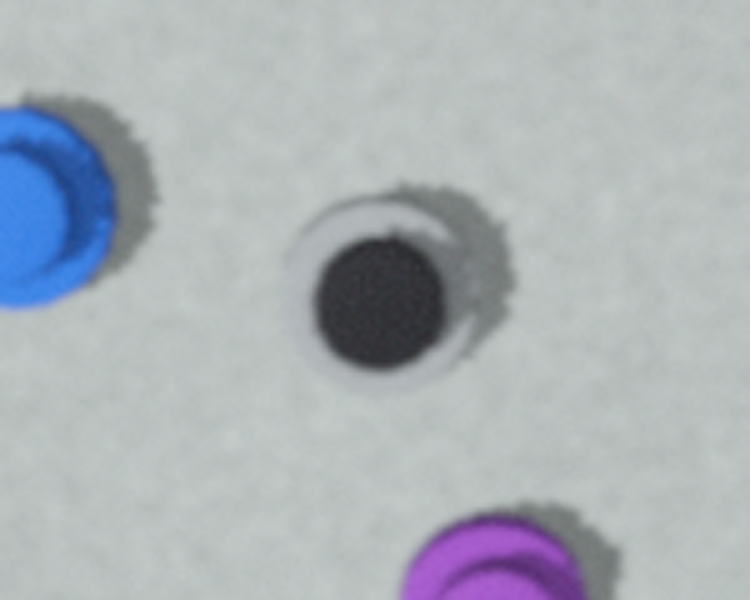

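Key crop: black key centre at (381,303) in its grey housing, with blue and purple clear to either side. Descending.

```bash
python3 -m jog '[{"xyz":[3,35,1],"twist":[0,0,0],"grip":0},{"xyz":[3,75,1],"twist":[0,0,0],"grip":0},{"xyz":[3,115,1],"twist":[0,0,0],"grip":0},{"xyz":[3,150,1],"twist":[0,0,0],"grip":0},{"xyz":[3,175,1],"twist":[0,0,0],"grip":0},{"xyz":[3,182,1],"twist":[0,0,0],"grip":0},{"xyz":[3,182,1],"twist":[0,0,0],"grip":0},{"xyz":[3,182,1],"twist":[0,0,0],"grip":0}]' |egrep 'pos|force'
python3 -m jog '[{"xyz":[0,4,0],"twist":[0,0,0],"grip":0},{"xyz":[0,8,0],"twist":[0,0,0],"grip":0},{"xyz":[0,12,0],"twist":[0,0,0],"grip":0},{"xyz":[0,12,0],"twist":[0,0,0],"grip":0}]' |egrep 'pos|force'
python3 -m jog '[{"xyz":[0,2,0],"twist":[0,0,0],"grip":0},{"xyz":[0,4,0],"twist":[0,0,0],"grip":0},{"xyz":[0,4,0],"twist":[0,0,0],"grip":0}]' |egrep 'pos|force'
```

```text
tool_pos: [0.5328, -0.3473, 0.0581]
contact_force: [-0.3, 0.6, 0.4]
tool_pos: [0.5314, -0.348, 0.045]
contact_force: [0.8, -0.5, -0.8]
tool_pos: [0.5314, -0.3479, 0.0407]
contact_force: [-0.5, -0.6, -0.1]
```

```bash
for i in 1; do python3 -m jog '[{"xyz":[-1,2,0],"twist":[0,0,0],"grip":0},{"xyz":[-1,4,0],"twist":[0,0,0],"grip":0},{"xyz":[-1,4,0],"twist":[0,0,0],"grip":0}]' |egrep 'pos|force'; done
python3 -m jog '[{"xyz":[0,2,0],"twist":[0,0,0],"grip":0},{"xyz":[0,4,0],"twist":[0,0,0],"grip":0},{"xyz":[0,4,0],"twist":[0,0,0],"grip":0}]' |egrep 'pos|force'
python3 -m jog '[{"xyz":[0,2,0],"twist":[0,0,0],"grip":0},{"xyz":[0,3,0],"twist":[0,0,0],"grip":0},{"xyz":[0,3,0],"twist":[0,0,0],"grip":0}]' |egrep 'pos|force'
```

```text
tool_pos: [0.5316, -0.3467, 0.0366]
contact_force: [-0.0, 0.1, -0.6]
tool_pos: [0.5316, -0.3468, 0.0325]
contact_force: [0.3, 0.6, 0.6]
tool_pos: [0.5319, -0.3471, 0.03]
contact_force: [-0.9, -0.9, 2.3]
```

```bash
python3 -m jog '[{"xyz":[0,1,0],"twist":[0,0,0],"grip":0},{"xyz":[0,3,0],"twist":[0,0,0],"grip":0},{"xyz":[0,3,0],"twist":[0,0,0],"grip":0}]' |egrep 'pos|force'
python3 -m jog '[{"xyz":[0,1,0],"twist":[0,0,0],"grip":0},{"xyz":[0,2,0],"twist":[0,0,0],"grip":0},{"xyz":[0,2,0],"twist":[0,0,0],"grip":0}]' |egrep 'pos|force'
python3 -m jog '[{"xyz":[0,1,0],"twist":[0,0,0],"grip":0},{"xyz":[0,2,0],"twist":[0,0,0],"grip":0},{"xyz":[0,2,0],"twist":[0,0,0],"grip":0}]' |egrep 'pos|force'
```

```text
tool_pos: [0.5319, -0.3471, 0.0271]
contact_force: [0.0, 0.7, 3.7]
tool_pos: [0.5319, -0.3471, 0.0251]
contact_force: [-0.7, 1.2, 5.2]
tool_pos: [0.532, -0.3471, 0.0243]
contact_force: [-3.2, 1.3, 11.8]
```

Force climbed 2 → 5 N over about 6 mm of travel and then stalled hard, so the key is fully down. Retract straight up.

```bash
python3 -m jog '[{"xyz":[0,-5,0],"twist":[0,0,0],"grip":0},{"xyz":[0,-20,0],"twist":[0,0,0],"grip":0},{"xyz":[0,-60,0],"twist":[0,0,0],"grip":0},{"xyz":[0,-100,0],"twist":[0,0,0],"grip":0},{"xyz":[0,-140,0],"twist":[0,0,0],"grip":0},{"xyz":[0,-180,0],"twist":[0,0,0],"grip":0},{"xyz":[0,-210,0],"twist":[0,0,0],"grip":0},{"xyz":[0,-210,0],"twist":[0,0,0],"grip":0}]' |egrep 'time|pos|force'
python3 -m jog '[{"xyz":[0,0,0],"twist":[0,0,0],"grip":0},{"xyz":[0,0,0],"twist":[0,0,0],"grip":0},{"xyz":[0,0,0],"twist":[0,0,0],"grip":0}]'|egrep 'pos|force'
python3 - <<'E'
from h import *
import pickle
w,s=wrist()
c=env.capture('scene');d=pickle.load(open('cap0.pkl','rb'))
cv2.imwrite('pics/fin.png',np.vstack([cv2.resize(w['img'][80:280,160:480],(640,300)),cv2.resize(c['img'][160:300,140:360],(471,300))] and [np.pad(cv2.resize(w['img'][90:270,200:440],(400,300)),((0,0),(0,71),(0,0))),cv2.resize(c['img'][160:300,140:360],(471,300))])[:,:,::-1])
x=cv2.absdiff(c['img'],d['scene']['img']).max(2)[120:390,130:470];n,l,st,ce=cv2.connectedComponentsWithStats((cv2.medianBlur(x,3)>50).astype(np.uint8))
for i in range(1,n):
    if st[i,4]>12:print('changed',st[i]+[130,120,0,0,0])
E
```

```text
time_s: 12.67
tool_pos: [0.5354, -0.3486, 0.2405]
contact_force: [0.3, -0.6, 0.3]
tool_pos: [0.5308, -0.3465, 0.2309]
contact_force: [0.7, -0.4, 0.4]
changed [133 120  12  15  84]
changed [ 176  120   87  123 5324]
changed [150 187  20  23  62]
changed [291 187   4   8  17]
changed [135 214   7   6  21]
changed [ 157  344   64   46 1518]
```

View pics/fin.png

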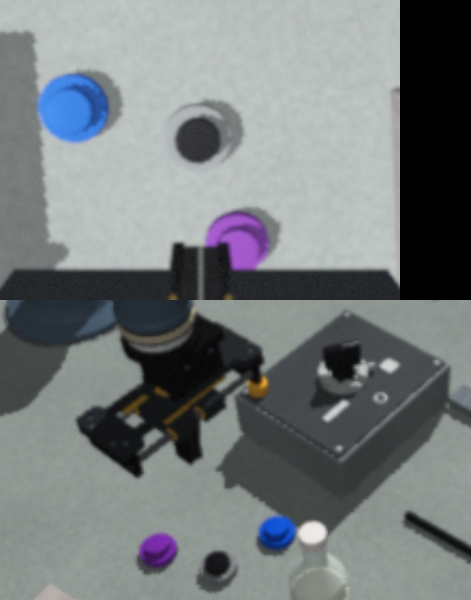

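The key is back up at (198,140), the nose points at the square at (390,366), and the other things are where they were. The arm is clear.

```bash
python3 -c "
from plant import env
print(env.finish_job())"
```

```text
the job is handed in; nothing more can be done
None
```

The selector is in the notch beside the square mark, the zero key has been pressed and has come back up, and the job is handed in. It took about 13 s of the 58 s allowed; the hand-in gave no verdict.

- **Selector:** I gripped the knob, pulled it up about 12 mm and turned it to a heading of 0.76 rad, where the camera had shown the notch. I lowered it in small steps. The vertical force followed the spring all the way down with no contact on the collar, so I never had to search for the notch. I let go about 1 mm above home and the spring did the rest.
- **Zero key:** I chose the black key, not the blue or purple look-alikes. Closed fingers pressed it about 6 mm to its stop, with the force rising from 5 N to 12 N, and then I backed off.
- **Last checks:** The final pictures show the nose seated and pointing at the square and the key back up. I saw no change in the other things on the bench. The brush, mould and cube specimen were checked only by comparing scene pictures. The tool was clear at a height of 0.23 m and the force on it was near zero.
- **What I could not measure directly:** I judged that the knob is fully home from the forces, the height of the gripper and the pictures. The pictures and the grip put the knob's axis in places that differed by about 2 mm, which is within the calibration and had no effect.

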